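# Set the bread slicing guide to its stop and lock it

### The job

Set up the bread slicing guide: slide its fence along the rail and press it firmly against the setting screw that sticks out of the dark stop block, holding the pressure for a moment, without shifting the stop, which holds only by friction. Then swing the fence's clamp lever fully down shut, leaving the fence touching the screw, and leave the other things on the table and on the guide where they are.

Things in the scene. Friction and masses are not known exactly. Their poses are not given: they have to be found in the camera images.
- board: Bread slicing guide: beech board 240 (x) x 400 (y) x 22 mm, fixed to the table. Origin: centre of its underside, z up. A steel rail, 20 wide and 10 high, runs along its y axis at board x = -70 mm (the robot's side), y -200 to 130 mm. Four thin steel knife posts stand at board y = 170, x = -85 and 90 mm, up to 123 mm above the table.
- fence: Fence sliding along the rail to board +y, drag about 3 N; axes as the board's. Origin on the rail's centre line, level with the board's top (22 mm above the table). Aluminium saddle x -30..30, y -25..25, z 0..30 mm; its +y face meets the screw. A thin beech fence plate at x 40..170, y 13..25 mm, 68 mm high; a clamp lever on the saddle's -x side.
- fence_grip (a point): Middle of the upright beech grip on the fence's saddle (fence x = 8, y = 0, z = 55 mm). The grip is 36 (x) x 16 (y) mm and stands from z = 30 to 72 mm: pinch it across its 16 mm, along the board's y.
- stop: Dark steel stop block on the rail, on the fence's +y side, held by friction only: slips at about 20 N. 44 (x) x 24 (y) x 26 mm. Origin on the rail's centre line, level with the board's top; axes as the board's. A steel screw, 8 mm thick, at z = 18 mm sticks 5 to 25 mm out of its -y face (y = -12): how far differs each time and is not measured. The fence meets the screw's end.
- lever (a joint): Angle (rad) of the fence's clamp lever: 0 = shut, lying level and pointing to the fence's -x; it grows as the lever is raised (1.3 at most, nearly upright). It stays where it is left; moving it takes about 2 to 3 N at its tip.
- lever_hinge (a point): Axis of the clamp lever: parallel to the fence's y, at fence x = -38, y = 0, z = 22 mm.
- lever_tip (a point): Round end of the clamp lever, a steel bar 16 mm wide (y) and 8 mm thick; 62 mm from the hinge axis, round end 16 mm in diameter.
- stamp: Wooden bread stamp, 52 mm wide, 70 mm tall, standing on the board between stop and knife posts; not to be disturbed. Origin: centre of its foot.
- jar_a: Storage jar, 72 mm wide, 110 mm tall, beside the board; not to be disturbed. Origin: centre of its foot.
- jar_b: Slimmer storage jar, 60 mm wide, 130 mm tall, beside the board; not to be disturbed. Origin: centre of its foot.
- tin: Tin, 68 mm wide, 100 mm tall, beside the board; not to be disturbed. Origin: centre of its foot.
- basket: Wooden proofing bowl, 210 mm wide, 75 mm tall; not to be disturbed. Origin: centre of its foot.
- mug: White mug, 80 mm wide, 95 mm tall; not to be disturbed. Origin: centre of its foot.
- salt: Small white salt cellar, 36 mm wide, 45 mm tall, standing on the board behind the fence plate (its -y side); not to be disturbed. Origin: centre of its foot.

How it is judged:
By the outcome, as a careful person would: the job done as asked, in the order asked, and still so for the second after the job is handed in, with the robot touching nothing.
It also fails if it takes over 51 s, if anything falls off the work surface, if the arm or the gripper's body presses on something with over 40 N, if the wrist force passes 120 N, or if a joint passes its speed limit or range.

### The arm

A 6-joint arm with a two-finger parallel gripper is mounted at the origin on the work surface. World frame = base frame: x ahead of the robot, y to its left, z up, the work surface at z = 0. Lengths are in m, angles in rad, forces in N, time in s.
With the tool pointing down it reaches from about 0.425 to 0.95 m from the base axis. Payload 3.5 kg.
Tool frame: the origin (TCP) lies at the very end of the fingers, on their centre line; the grasp point (between the pads) lies 19 mm behind it; z points along the fingers, y is the line along which they close (so a half turn about z gives the same grasp; the last joint's range is limited). The gripper opens to 85 mm and grips with 20 to 120 N. Pads are 22 mm wide; open, the fingers measure 114 mm over their backs; the gripper's body (76 mm by 85 mm) begins 54 mm behind the grasp point. The pads swing forward as they close: fully open they stand 13 mm farther back than shut.
Start: joints at [1.172, 0.286, 1.577, -0, 1.279, -0.15], TCP at [0.166, 0.654, 0.231] pointing down, gripper open.
Joint ranges: [-2.77, 2.77], [-0.9, 2.22], [0.21, 2.48], [-1.53, 4.67], [0.24, 2.81], [-2.84, 2.84]. Speed limits (rad/s): [2.79, 2.79, 3.14, 3.14, 3.14, 3.14].

### API

Orientations are given as [roll, pitch, yaw] about the fixed x, y, z axes, in that order (R = Rz(yaw) Ry(pitch) Rx(roll)).
In Python, from bench import robot gives the robot as it stands.
- The arm moves only by the shell command python3 -m inch 'ROWS' [FORCE]. ROWS is JSON, a list of rows, each an object with "jaw": the opening, from -1 (shut) to 1 (fully open); "linear": the shift along the tool's x, y, z each as a share of 0.04 m, from -1 to 1, a list of three; "yaw": the turn about the tool's z as a share of 5 degrees, from -1 to 1. In form: [{"jaw": jaw, "linear": [x, y, z], "yaw": yaw}, ...]. A call has 1 to 20 rows; each row shifts and turns the commanded pose from where the row before left it, along the tool's axes as they then stand; what a row does not reach is not made up. A row lasts 1/10 s, in which the tool goes at most 50 mm and 8.59 degrees, less where a joint would pass 70% of its speed; a pose out of reach is approached as far as the arm can. A call with a number of a shift or a turn outside -1 to 1 is refused whole. A call with a gripper value outside its range is refused whole. The fingers move at their own pace and stop on an object; FORCE is the grip in N (left out, the last holds). Time passes only in rows, so rows that do not move let the fingers close. It gives the time, the measured TCP pose, the force, the opening and the grip force at its end, in the units of the state.
- robot.state(): the state, without advancing time (a new reading comes with each control period).
- robot.camera(name): name is "side" or "top"; returns a dict with "color" (480x640x3 uint8, blue, green, red), "fx", "fy", "cx", "cy" (pixels), "dist_coeffs" ([k1, k2, p1, p2, k3] as OpenCV has them; the pictures are not rectified), "xyz" and "orientation" of the camera in the world. Camera axes: x right, y down, z forward; pixel columns grow to the right and rows downward; lengths in m; the calibration is good to about 2 mm. A picture is of the moment at which its call begins. There is no depth.
- robot.hand_in(): hands the job in; it is judged then, once.
Trained networks look in a picture, given as the dict that the camera call returned (one of the last four; its "shot" number tells which), for a name from the list of things; names that differ only in an ending like _2 or _b are one class to them, and where a whole thing is asked for, a point or a joint stands for the part that bears it (a point fixed in the world has none). Each returns a list of dicts, best first, with "p" (0 to 1); they miss things now and then, are a little off and sometimes report something else, mostly with a low value. They report only what shows in the picture. A call takes as long as a camera call.
- robot.find_in(picture, name): "extent" ([left, top, right, bottom] in pixels, round what is visible of it).
- robot.outline_of(picture, name): "region" (480x640 bool, what is visible of it) and "extent" ([left, top, right, bottom] in pixels, round what is visible of it).
The state is a dict: "t": time; "joint_positions": joint angles; "joint_velocities": joint speeds; "joint_torque": joint torques, N m; "position": TCP position; "eef_rot": TCP orientation; "force": force on the tool from outside, world axes, zero at the start; "torque": the same for the moment, N m; "opening": finger opening in m; "grasp_force": force on a finger pad.
Only numpy, scipy, OpenCV 4.12 (cv2) and the standard library are available. Lean on these libraries where they do the work, as an engineer would, in place of code of your own. Each camera call takes 0.05 s, during which the arm holds its last target. There are 200 camera calls.

## Working session

There is one attempt and no reset: what is moved stays moved. The work goes in short steps, Python scripts to look and compute and a shell command to move; the robot and the scene stay as the last step left them, time stands still between calls to the robot, and variables do not carry over. Pictures are saved under pics/ and viewed, at most 10 in all, crops included, and the job is handed in when it is done.

```bash
mkdir -p pics; ls; python3 - <<'E'
from bench import robot
import cv2,json
for c in ("top","side"):
    p=robot.camera(c); cv2.imwrite(f"pics/{c}0.png",p["color"])
    print(c,p["fx"],p["fy"],p["cx"],p["cy"],p["dist_coeffs"],p["xyz"],p["orientation"])
    for n in ["board","fence","fence_grip","stop","lever","lever_tip","lever_hinge","stamp","salt","jar_a","tin","mug","basket"]:
        try:
            r=robot.find_in(p,n); print(n,[(round(d["p"],2),[int(v) for v in d["extent"]]) for d in r[:3]])
        except Exception as e: print(n,e)
print(robot.state())
E
```

```text
pics
top 597.540147093021 597.540147093021 322.40928605320073 243.83946404474617 [-0.19874679  0.          0.          0.          0.        ] [0.41615609 0.02314193 1.5558567 ] [-3.04900254  0.01351932 -1.59913239]
board [(0.82, [233, 149, 411, 291]), (0.17, [483, 289, 522, 316])]
fence [(0.6, [345, 163, 398, 247])]
fence_grip [(0.78, [348, 161, 401, 250])]
stop [(0.8, [298, 241, 318, 260]), (0.33, [363, 155, 378, 168])]
lever [(0.45, [129, 194, 208, 271])]
lever_tip [(0.45, [382, 230, 400, 251])]
lever_hinge [(0.56, [384, 230, 398, 251])]
stamp [(0.7, [264, 216, 284, 234])]
salt [(0.57, [362, 154, 376, 169])]
jar_a [(0.96, [471, 243, 505, 268]), (0.81, [486, 289, 521, 312]), (0.42, [234, 152, 409, 290])]
tin [(0.64, [471, 182, 507, 211])]
mug [(0.56, [166, 288, 210, 320])]
basket [(0.67, [127, 194, 207, 275]), (0.51, [483, 289, 520, 314])]
side 526.0877329379367 526.0877329379367 310.01215209724677 245.36393360130177 [0.03082 0.      0.      0.      0.     ] [-0.1306726  -0.65084351  0.83173879] [-2.22416762  0.00905435 -0.79194268]
board [(0.67, [236, 187, 420, 313])]
fence [(0.94
[... 672 characters left out ...]
4, 215])]
{'t': 1.4, 'joint_positions': array([ 1.17202211e+00,  2.86292338e-01,  1.57670777e+00,  1.13648077e-05,
        1.27854572e+00, -1.49992548e-01]), 'joint_velocities': array([-0.00110479, -0.00108753, -0.00017398,  0.00061647, -0.00241598,
       -0.00237917]), 'joint_torque': array([ 7.77433593e-05, -4.05950260e+01, -2.92933041e+01, -1.28290894e-04,
        6.23934902e-04,  5.70264390e-06]), 'position': array([0.16616316, 0.65422483, 0.23132577]), 'eef_rot': array([ 3.14154473e+00, -3.76389879e-06,  2.89280772e+00]), 'force': array([-0.05799141, -0.46000362, -0.29480782]), 'torque': array([ 0.03722465, -0.02359698,  0.0097196 ]), 'grasp_force': 0.0, 'opening': 0.08530363235473394}
```

View crops.

```bash
python3 - <<'E'
import cv2
a=cv2.imread("pics/top0.png")[140:300,225:425]; cv2.imwrite("pics/t1.png",cv2.resize(a,None,fx=3.7,fy=3.7,interpolation=cv2.INTER_CUBIC))
a=cv2.imread("pics/side0.png")[180:320,230:425]; cv2.imwrite("pics/s1.png",cv2.resize(a,None,fx=4,fy=4,interpolation=cv2.INTER_CUBIC))
E
```

```text
(no output)
```

View pics/t1.png

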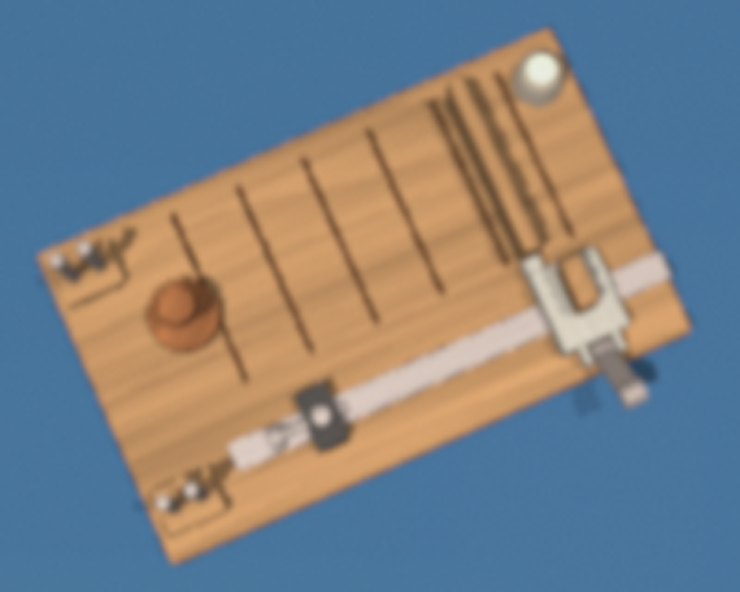

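View pics/s1.png

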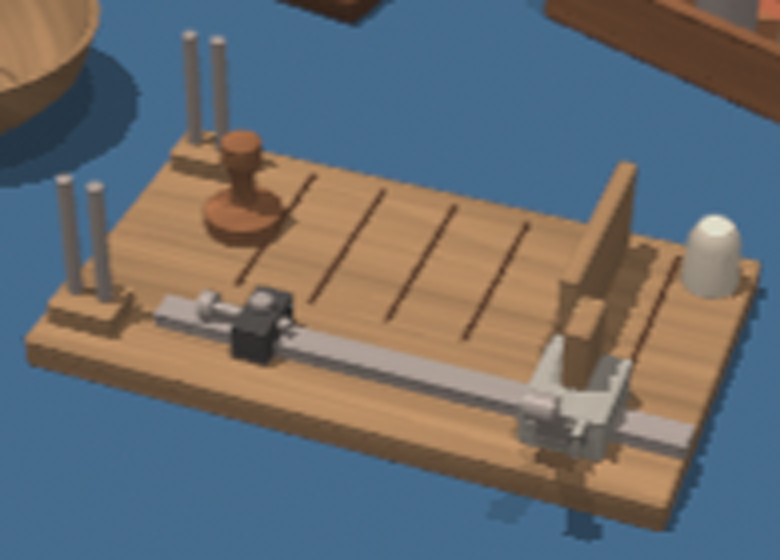

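View pics/top0.png

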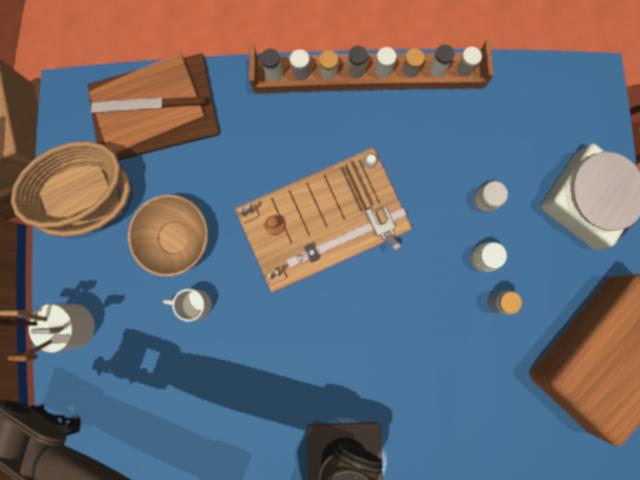

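The views show the board rotated about 25°, its knife posts to the robot's left. In the top crop the fence is at (585,310), the raised lever tip at (635,390), the stop at (322,415), the stamp at (185,313) and the salt at (540,75). Next I fit the poses from both views.

```bash
cat > geo.py <<'E'
import numpy as np,cv2
from scipy.spatial.transform import Rotation as R
from scipy.optimize import least_squares
K={"top":(597.54,322.409,243.839,-0.19874679,[0.41615609,0.02314193,1.5558567],[-3.04900254,0.01351932,-1.59913239]),
"side":(526.0877,310.012,245.364,0.03082,[-0.1306726,-0.65084351,0.83173879],[-2.22416762,0.00905435,-0.79194268])}
def proj(c,P):
    f,cx,cy,k,t,o=K[c]; M=R.from_euler("xyz",o).as_matrix()
    P=np.atleast_2d(np.asarray(P,float))
    return cv2.projectPoints(P,cv2.Rodrigues(M.T)[0],-M.T@np.array(t),np.array([[f,0,cx],[0,f,cy],[0,0,1.]]),np.array([k,0,0,0,0.]))[0][:,0]
def ray(c,uv,z):
    f,cx,cy,k,t,o=K[c]; M=R.from_euler("xyz",o).as_matrix()
    n=cv2.undistortPoints(np.array([[uv]],float),np.array([[f,0,cx],[0,f,cy],[0,0,1.]]),np.array([k,0,0,0,0.]))[0,0]
    d=M@np.array([*n,1]); return np.array(t)+d*(z-t[2])/d[2]
def b2w(q,P):
    P=np.atleast_2d(P); c,s=np.cos(q[2]),np.sin(q[2])
    return np.c_[q[0]+c*P[:,0]-s*P[:,1],q[1]+s*P[:,0]+c*P[:,1],P[:,2]]
def w2b(q,P):
    c,s=np.cos(q[2]),np.sin(q[2]); d=np.array(P)[:2]-q[:2]
    return np.array([c*d[0]+s*d[1],-s*d[0]+c*d[1]])
E
python3 - <<'E'
from geo import *
t=lambda u,v:[225+u/3.7-.36,140+v/3.7-.36]
s=lambda u,v:[230+u/4-.37,180+v/4-.37]
C=np.array([[-.12,-.2,.022],[-.12,.2,.022],[.12,.2,.022],[.12,-.2,.022]])
obs=[("top",C,np.array([t(690,328),t(172,563),t(38,255),t(550,28)])),
("side",C[[0,1,3]],np.array([s(668,500),s(28,345),s(760,262)]))]
# knife-post tops in side view not used
def f(q,only=None): return np.concatenate([(proj(c,b2w(q,P))-o).ravel() for c,P,o in obs if only in(None,c)])
x0=[.6,0,-.4]
for o in (None,"top","side"):
    r=least_squares(f,x0,args=(o,)); print(o,r.x.round(4),r.fun.round(1))
q=least_squares(f,x0).x; np.save("q.npy",q)
def pr(n,c,uv,z): w=ray(c,uv,z); print(n,c,w.round(4),(w2b(q,w)*1000).round(1))
pr("griptop","side",s(587,305),.094)
pr("lever tip assume z.07","top",t(635,390),.07)
pr("stop top","top",t(322,415),.048)
pr("stop top","side",s(262,300),.048)
pr("saddle hinge side","side",s(575,385),.052)
pr("plate top end near","side",s(577,277),.09)
pr("screw end","side",s(290,326),.040)
pr("salt","top",t(540,75),.045)
pr("stamp","top",t(178,303),.07)
E
```

```text
None [0.6256 0.037  0.3988] [ 1.1 -0.   0.2  0.7 -0.9 -0.  -0.3 -1.2  0.2  1.7 -1.4 -1.5  0.9 -0.8]
top [0.6253 0.0371 0.3941] [ 1.   0.5 -0.2  0.6 -0.9 -0.3  0.  -0.9]
side [0.6255 0.037  0.4086] [ 0.8  1.2 -1.5 -0.9  0.5 -1.3]
griptop side [ 0.6262 -0.1036  0.094 ] [ -54.  -129.7]
lever tip assume z.07 top [ 0.5462 -0.1452  0.07  ] [-144. -137.]
stop top top [0.5373 0.0673 0.048 ] [-69.7  62.3]
stop top side [0.5423 0.0734 0.048 ] [-62.7  66. ]
saddle hinge side side [ 0.608  -0.1133  0.052 ] [ -74.6 -131.6]
plate top end near side [ 0.6465 -0.0802  0.09  ] [ -26.3 -116.1]
screw end side [0.5434 0.0509 0.04  ] [-70.4  44.8]
salt top [ 0.771 -0.091  0.045] [  84.3 -174.4]
stamp top [0.6146 0.1625 0.07  ] [ 38.6 119.9]
```

```bash
python3 -m inch '[{"jaw":0.3,"linear":[0,0,0],"yaw":-1},{"jaw":0.3,"linear":[0,0,0],"yaw":-1},{"jaw":0.3,"linear":[0,0,0],"yaw":-1},{"jaw":0.3,"linear":[0,0,0],"yaw":-1},{"jaw":0.3,"linear":[0,0,0],"yaw":-1},{"jaw":0.3,"linear":[0,0,0],"yaw":-1},{"jaw":0.3,"linear":[0,0,0],"yaw":-1},{"jaw":0.3,"linear":[0,0,0],"yaw":-0.4}]'
cat > where.py <<'E'
from geo import *
from bench import robot
import sys
q=np.load("q.npy"); s=robot.state(); p=s["position"]; b=w2b(q,p)*1000
M=R.from_euler("xyz",s["eef_rot"]).as_matrix()
print("t",s["t"],"board xy mm",b.round(1),"z",(p[2]*1000).round(1),"rot",s["eef_rot"].round(3),"want yaw",(q[2]-np.pi).round(3),"Ftool",(M.T@s["force"]).round(2),"open",round(s["opening"]*1000,1),"grip",round(float(s["grasp_force"]),1))
if len(sys.argv)>1:
    g=np.array([float(v) for v in sys.argv[1:4]])/1000
    d=M.T@(b2w(q,g)[0]-p); print("tool delta mm",(d*1000).round(1))
E
python3 where.py -62 -132 231
```

```text
t: 2.2
position: [0.1662, 0.6542, 0.2313]
eef_rot: [-3.142, 0.0, -2.742]
force: [-0.6, -0.2, -0.5]
opening: 0.0553
grasp_force: 0.0
t 2.2 board xy mm [-183.7  747.2] z 231.3 rot [-3.142  0.    -2.742] want yaw -2.743 Ftool [0.62 0.04 0.5 ] open 55.3 grip 0.0
tool delta mm [-1.213e+02 -8.793e+02  3.000e-01]
```

```bash
python3 -m inch '[{"jaw":0.3,"linear":[-0.13,-0.96,0],"yaw":0},{"jaw":0.3,"linear":[-0.13,-0.96,0],"yaw":0},{"jaw":0.3,"linear":[-0.13,-0.96,0],"yaw":0},{"jaw":0.3,"linear":[-0.13,-0.96,0],"yaw":0},{"jaw":0.3,"linear":[-0.13,-0.96,0],"yaw":0},{"jaw":0.3,"linear":[-0.13,-0.96,0],"yaw":0},{"jaw":0.3,"linear":[-0.13,-0.96,0],"yaw":0},{"jaw":0.3,"linear":[-0.13,-0.96,0],"yaw":0},{"jaw":0.3,"linear":[-0.13,-0.96,0],"yaw":0},{"jaw":0.3,"linear":[-0.13,-0.96,0],"yaw":0},{"jaw":0.3,"linear":[-0.13,-0.96,0],"yaw":0},{"jaw":0.3,"linear":[-0.13,-0.96,0],"yaw":0},{"jaw":0.3,"linear":[-0.13,-0.96,0],"yaw":0},{"jaw":0.3,"linear":[-0.13,-0.96,0],"yaw":0},{"jaw":0.3,"linear":[-0.13,-0.96,0],"yaw":0},{"jaw":0.3,"linear":[-0.13,-0.96,0],"yaw":0},{"jaw":0.3,"linear":[-0.13,-0.96,0],"yaw":0},{"jaw":0.3,"linear":[-0.13,-0.96,0],"yaw":0},{"jaw":0.3,"linear":[-0.13,-0.96,0],"yaw":0},{"jaw":0.3,"linear":[-0.13,-0.96,0],"yaw":0}]'
python3 where.py -62 -132 130
```

```text
t: 4.2
position: [0.5597, -0.0154, 0.2316]
eef_rot: [-3.141, 0.001, -2.745]
force: [0.0, 0.0, 1.0]
opening: 0.0559
grasp_force: 0.0
t 4.2 board xy mm [-81.1 -22.7] z 231.6 rot [-3.141e+00  1.000e-03 -2.745e+00] want yaw -2.743 Ftool [-0.03  0.04 -0.97] open 55.9 grip 0.0
tool delta mm [ -19.2 -109.3  101.6]
```

```bash
python3 -m inch '[{"jaw":0.3,"linear":[-0.16,-0.93,0.4],"yaw":0},{"jaw":0.3,"linear":[-0.16,-0.93,0.5],"yaw":0},{"jaw":0.3,"linear":[-0.16,-0.88,0.8],"yaw":0},{"jaw":0.3,"linear":[0,0,0.8],"yaw":0},{"jaw":0.3,"linear":[0,0,0],"yaw":0},{"jaw":0.3,"linear":[0,0,0],"yaw":0}]'
python3 where.py -62 -132 60
python3 - <<'E'
from bench import robot
import cv2,numpy as np
a=robot.camera("side")["color"][190:310,300:450]; b=robot.camera("top")["color"][140:270,300:450]
h=lambda i:cv2.resize(i,(395,340),interpolation=cv2.INTER_CUBIC)
cv2.imwrite("pics/h2.png",np.hstack([h(a),h(b)]))
E
```

```text
t: 4.8
position: [0.6187, -0.1072, 0.131]
eef_rot: [3.14, -0.001, -2.744]
force: [0.0, 0.2, 0.4]
opening: 0.0553
grasp_force: 0.0
t 4.8 board xy mm [ -62.4 -130.1] z 131.0 rot [ 3.140e+00 -1.000e-03 -2.744e+00] want yaw -2.743 Ftool [-0.1   0.14 -0.43] open 55.3 grip 0.0
tool delta mm [-0.5 -2.  71. ]
```

View pics/h2.png

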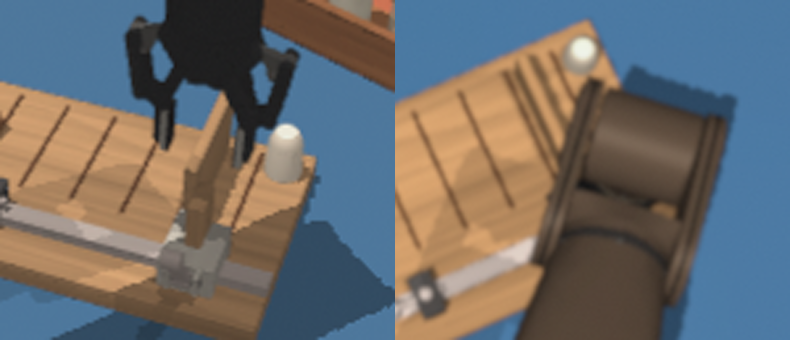

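The fingertips, at (165,145) and (240,165) in the left half, straddle the grip at about (203,200). I'll descend and pinch.

```bash
python3 -m inch '[{"jaw":0.3,"linear":[0,0,0.5],"yaw":0},{"jaw":0.3,"linear":[0,0,0.5],"yaw":0},{"jaw":0.3,"linear":[0,0,0.4],"yaw":0},{"jaw":0.3,"linear":[0,0,0.3],"yaw":0},{"jaw":0.3,"linear":[0,0,0],"yaw":0},{"jaw":0.3,"linear":[0,0,0],"yaw":0}]'
python3 where.py -62 -132 60
python3 -m inch '[{"jaw":-1,"linear":[0,0,0],"yaw":0},{"jaw":-1,"linear":[0,0,0],"yaw":0},{"jaw":-1,"linear":[0,0,0],"yaw":0},{"jaw":-1,"linear":[0,0,0],"yaw":0},{"jaw":-1,"linear":[0,0,0],"yaw":0},{"jaw":-1,"linear":[0,0,0],"yaw":0}]' 40
python3 where.py
```

```text
t: 5.5
position: [0.6195, -0.1075, 0.064]
eef_rot: [-3.141, 0.001, -2.744]
force: [0.1, 0.0, 0.1]
opening: 0.0556
grasp_force: 0.0
t 5.5 board xy mm [ -61.7 -130.8] z 64.0 rot [-3.141e+00  1.000e-03 -2.744e+00] want yaw -2.743 Ftool [-0.06 -0.01 -0.09] open 55.6 grip 0.0
tool delta mm [ 0.3 -1.2  4. ]
t: 6.1
position: [0.6197, -0.1078, 0.0643]
eef_rot: [-3.141, 0.001, -2.745]
force: [-1.4, 0.0, 5.5]
opening: 0.0154
grasp_force: 41.8
t 6.1 board xy mm [ -61.7 -131.1] z 64.3 rot [-3.141e+00  1.000e-03 -2.745e+00] want yaw -2.743 Ftool [ 1.27  0.54 -5.51] open 15.4 grip 41.8
```

```bash
python3 -m inch '[{"jaw":-1,"linear":[0,0.1,0],"yaw":0},{"jaw":-1,"linear":[0,0.2,0],"yaw":0},{"jaw":-1,"linear":[0,0.2,0],"yaw":0}]'
python3 where.py
python3 -m inch '[{"jaw":-1,"linear":[0,0.25,0],"yaw":0},{"jaw":-1,"linear":[0,0.25,0],"yaw":0},{"jaw":-1,"linear":[0,0.25,0],"yaw":0},{"jaw":-1,"linear":[0,0.25,0],"yaw":0}]'
python3 where.py
```

```text
t: 6.4
position: [0.612, -0.0894, 0.0643]
eef_rot: [-3.139, 0.002, -2.745]
force: [1.1, -3.2, 5.7]
opening: 0.0156
grasp_force: 41.9
t 6.4 board xy mm [ -61.6 -111.2] z 64.3 rot [-3.139e+00  2.000e-03 -2.745e+00] want yaw -2.743 Ftool [ 0.19 -3.36 -5.67] open 15.6 grip 41.9
t: 6.8
position: [0.5965, -0.052, 0.0643]
eef_rot: [-3.139, 0.002, -2.745]
force: [0.7, -2.3, 5.4]
opening: 0.0157
grasp_force: 41.9
t 6.8 board xy mm [-61.4 -70.6] z 64.3 rot [-3.139e+00  2.000e-03 -2.745e+00] want yaw -2.743 Ftool [ 0.25 -2.43 -5.35] open 15.7 grip 41.9
```

```bash
python3 -m inch '[{"jaw":-1,"linear":[0,0.25,0],"yaw":0},{"jaw":-1,"linear":[0,0.25,0],"yaw":0},{"jaw":-1,"linear":[0,0.25,0],"yaw":0},{"jaw":-1,"linear":[0,0.25,0],"yaw":0},{"jaw":-1,"linear":[0,0.2,0],"yaw":0},{"jaw":-1,"linear":[0,0.1,0],"yaw":0},{"jaw":-1,"linear":[0,0,0],"yaw":0}]'
python3 where.py
python3 - <<'E'
from bench import robot
import cv2,numpy as np
p=robot.camera("side"); cv2.imwrite("pics/sideraw.png",p["color"])
a=p["color"][220:310,250:370]
cv2.imwrite("pics/h3.png",cv2.resize(a,(760,570),interpolation=cv2.INTER_CUBIC))
E
```

```text
t: 7.5
position: [0.5761, -0.0031, 0.0643]
eef_rot: [-3.141, 0.002, -2.744]
force: [0.2, -0.1, 5.7]
opening: 0.0155
grasp_force: 42.2
t 7.5 board xy mm [-61.2 -17.7] z 64.3 rot [-3.141e+00  2.000e-03 -2.744e+00] want yaw -2.743 Ftool [-0.13 -0.19 -5.73] open 15.5 grip 42.2
```

View pics/h3.png

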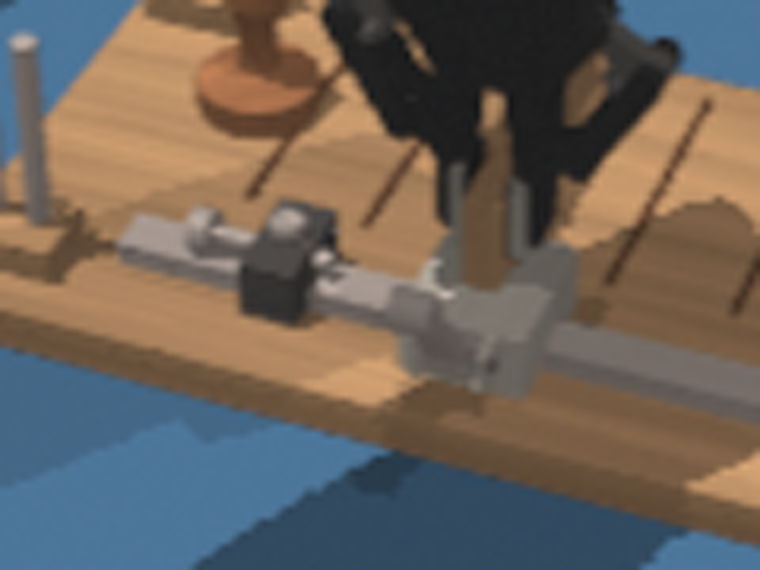

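The screw end is at about (325,258) and the saddle's +y face at about (415,290), so the gap is roughly 30 mm. I'll close most of it, then creep.

```bash
python3 -m inch '[{"jaw":-1,"linear":[0,0.15,0],"yaw":0},{"jaw":-1,"linear":[0,0.15,0],"yaw":0},{"jaw":-1,"linear":[0,0.15,0],"yaw":0},{"jaw":-1,"linear":[0,0.05,0],"yaw":0},{"jaw":-1,"linear":[0,0.025,0],"yaw":0},{"jaw":-1,"linear":[0,0.025,0],"yaw":0}]'
python3 where.py
for i in 1; do python3 -m inch '[{"jaw":-1,"linear":[0,0.025,0],"yaw":0},{"jaw":-1,"linear":[0,0.025,0],"yaw":0},{"jaw":-1,"linear":[0,0.025,0],"yaw":0}]'; python3 where.py; done
```

```text
t: 8.15
position: [0.568, 0.0163, 0.0643]
eef_rot: [-3.14, 0.002, -2.744]
force: [0.2, -3.2, 5.2]
opening: 0.0151
grasp_force: 42.0
t 8.15 board xy mm [-61.1   3.3] z 64.3 rot [-3.140e+00  2.000e-03 -2.744e+00] want yaw -2.743 Ftool [ 1.08 -3.02 -5.23] open 15.1 grip 42.0
t: 8.45
position: [0.5669, 0.019, 0.0643]
eef_rot: [-3.14, 0.002, -2.744]
force: [0.8, -2.5, 5.8]
opening: 0.0156
grasp_force: 42.0
t 8.45 board xy mm [-61.1   6.3] z 64.3 rot [-3.140e+00  2.000e-03 -2.744e+00] want yaw -2.743 Ftool [ 0.22 -2.65 -5.8 ] open 15.6 grip 42.0
```

```bash
python3 -m inch '[{"jaw":-1,"linear":[0,0.025,0],"yaw":0},{"jaw":-1,"linear":[0,0.025,0],"yaw":0},{"jaw":-1,"linear":[0,0.025,0],"yaw":0}]'; python3 where.py
```

```text
t: 8.75
position: [0.5658, 0.0218, 0.0643]
eef_rot: [-3.14, 0.002, -2.744]
force: [0.9, -3.5, 4.6]
opening: 0.0154
grasp_force: 42.0
t 8.75 board xy mm [-61.1   9.2] z 64.3 rot [-3.140e+00  2.000e-03 -2.744e+00] want yaw -2.743 Ftool [ 0.5  -3.59 -4.57] open 15.4 grip 42.0
```

```bash
python3 -m inch '[{"jaw":-1,"linear":[0,0.025,0],"yaw":0},{"jaw":-1,"linear":[0,0.025,0],"yaw":0}]'; python3 where.py
```

```text
t: 8.95
position: [0.565, 0.0236, 0.0643]
eef_rot: [-3.14, 0.002, -2.744]
force: [2.2, -1.6, 5.8]
opening: 0.0156
grasp_force: 42.0
t 8.95 board xy mm [-61.1  11.2] z 64.3 rot [-3.140e+00  2.000e-03 -2.744e+00] want yaw -2.743 Ftool [-1.41 -2.3  -5.75] open 15.6 grip 42.0
```

```bash
python3 -m inch '[{"jaw":-1,"linear":[0,0.025,0],"yaw":0},{"jaw":-1,"linear":[0,0.025,0],"yaw":0}]'; python3 where.py
```

```text
t: 9.15
position: [0.5642, 0.0255, 0.0643]
eef_rot: [-3.14, 0.002, -2.744]
force: [1.0, -2.5, 6.1]
opening: 0.0157
grasp_force: 42.0
t 9.15 board xy mm [-61.1  13.2] z 64.3 rot [-3.140e+00  2.000e-03 -2.744e+00] want yaw -2.743 Ftool [ 0.03 -2.68 -6.13] open 15.7 grip 42.0
```

```bash
python3 -m inch '[{"jaw":-1,"linear":[0,0.02,0],"yaw":0}]'; python3 where.py
```

```text
t: 9.25
position: [0.5639, 0.0262, 0.0643]
eef_rot: [-3.14, 0.002, -2.744]
force: [1.0, -2.0, 6.0]
opening: 0.0152
grasp_force: 42.0
t 9.25 board xy mm [-61.1  14.1] z 64.3 rot [-3.140e+00  2.000e-03 -2.744e+00] want yaw -2.743 Ftool [-0.16 -2.24 -6.01] open 15.2 grip 42.0
```

```bash
python3 -m inch '[{"jaw":-1,"linear":[0,0.02,0],"yaw":0}]'; python3 where.py
```

```text
t: 9.35
position: [0.5636, 0.0269, 0.0643]
eef_rot: [-3.14, 0.002, -2.744]
force: [1.5, -3.2, 6.3]
opening: 0.0153
grasp_force: 42.0
t 9.35 board xy mm [-61.   14.8] z 64.3 rot [-3.140e+00  2.000e-03 -2.744e+00] want yaw -2.743 Ftool [-0.13 -3.52 -6.34] open 15.3 grip 42.0
```

```bash
python3 -m inch '[{"jaw":-1,"linear":[0,0.02,0],"yaw":0}]'; python3 where.py
```

```text
t: 9.45
position: [0.5633, 0.0277, 0.0643]
eef_rot: [-3.14, 0.002, -2.744]
force: [0.9, -2.8, 5.9]
opening: 0.0152
grasp_force: 42.0
t 9.45 board xy mm [-61.1  15.6] z 64.3 rot [-3.140e+00  2.000e-03 -2.744e+00] want yaw -2.743 Ftool [ 0.19 -2.92 -5.86] open 15.2 grip 42.0
```

```bash
python3 -m inch '[{"jaw":-1,"linear":[0,0.02,0],"yaw":0}]'; python3 where.py
```

```text
t: 9.55
position: [0.563, 0.0284, 0.0643]
eef_rot: [-3.14, 0.002, -2.744]
force: [1.9, -3.3, 6.5]
opening: 0.0152
grasp_force: 42.0
t 9.55 board xy mm [-61.1  16.4] z 64.3 rot [-3.140e+00  2.000e-03 -2.744e+00] want yaw -2.743 Ftool [-0.45 -3.82 -6.46] open 15.2 grip 42.0
```

```bash
python3 - <<'E'
from bench import robot
import cv2,numpy as np
p=robot.camera("side"); cv2.imwrite("pics/sideraw2.png",p["color"])
a=p["color"][220:310,250:370]
cv2.imwrite("pics/h4.png",cv2.resize(a,(760,570),interpolation=cv2.INTER_CUBIC))
E
```

```text
(no output)
```

View pics/h4.png

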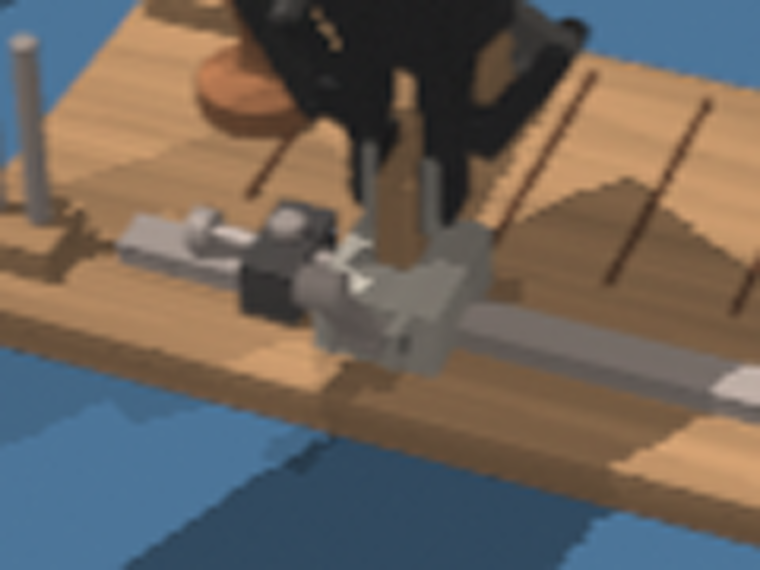

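The stop is unmoved, still at (240–335, 205–320), and the saddle is only a few mm away. I'll keep creeping.

```bash
python3 -m inch '[{"jaw":-1,"linear":[0,0.015,0],"yaw":0},{"jaw":-1,"linear":[0,0.015,0],"yaw":0}]'; python3 where.py
```

```text
t: 9.8
position: [0.5625, 0.0295, 0.0643]
eef_rot: [-3.14, 0.002, -2.744]
force: [1.5, -3.9, 6.1]
opening: 0.0153
grasp_force: 42.0
t 9.8 board xy mm [-61.   17.6] z 64.3 rot [-3.140e+00  2.000e-03 -2.744e+00] want yaw -2.743 Ftool [ 0.08 -4.17 -6.1 ] open 15.3 grip 42.0
```

```bash
python3 -m inch '[{"jaw":-1,"linear":[0,0.015,0],"yaw":0}]'; python3 where.py
```

```text
t: 9.9
position: [0.5623, 0.0301, 0.0643]
eef_rot: [-3.14, 0.002, -2.744]
force: [2.1, -2.7, 5.4]
opening: 0.0156
grasp_force: 42.0
t 9.9 board xy mm [-61.1  18.2] z 64.3 rot [-3.140e+00  2.000e-03 -2.744e+00] want yaw -2.743 Ftool [-0.88 -3.32 -5.44] open 15.6 grip 42.0
```

```bash
python3 -m inch '[{"jaw":-1,"linear":[0,0.015,0],"yaw":0}]'; python3 where.py
```

```text
t: 10.0
position: [0.5621, 0.0306, 0.0643]
eef_rot: [-3.14, 0.002, -2.744]
force: [1.6, -3.4, 5.8]
opening: 0.0153
grasp_force: 42.0
t 10.0 board xy mm [-61.   18.8] z 64.3 rot [-3.140e+00  2.000e-03 -2.744e+00] want yaw -2.743 Ftool [-0.19 -3.77 -5.79] open 15.3 grip 42.0
```

```bash
python3 -m inch '[{"jaw":-1,"linear":[0,0.015,0],"yaw":0}]'; python3 where.py
```

```text
t: 10.1
position: [0.5618, 0.0312, 0.0643]
eef_rot: [-3.14, 0.002, -2.744]
force: [1.1, -2.5, 6.0]
opening: 0.0156
grasp_force: 42.0
t 10.1 board xy mm [-61.   19.4] z 64.3 rot [-3.140e+00  2.000e-03 -2.744e+00] want yaw -2.743 Ftool [-0.05 -2.68 -6.  ] open 15.6 grip 42.0
```

```bash
python3 -m inch '[{"jaw":-1,"linear":[0,0.015,0],"yaw":0}]'; python3 where.py
```

```text
t: 10.2
position: [0.5616, 0.0317, 0.0643]
eef_rot: [-3.14, 0.002, -2.744]
force: [1.3, -2.9, 5.1]
opening: 0.0152
grasp_force: 42.0
t 10.2 board xy mm [-61.  20.] z 64.3 rot [-3.140e+00  2.000e-03 -2.744e+00] want yaw -2.743 Ftool [-0.12 -3.16 -5.05] open 15.2 grip 42.0
```

```bash
python3 -m inch '[{"jaw":-1,"linear":[0,0.015,0],"yaw":0}]'; python3 where.py
```

```text
t: 10.3
position: [0.5615, 0.032, 0.0643]
eef_rot: [-3.139, 0.002, -2.744]
force: [3.3, -4.9, 4.8]
opening: 0.0154
grasp_force: 41.8
t 10.3 board xy mm [-61.1  20.3] z 64.3 rot [-3.139e+00  2.000e-03 -2.744e+00] want yaw -2.743 Ftool [-1.19 -5.79 -4.8 ] open 15.4 grip 41.8
```

```bash
python3 -m inch '[{"jaw":-1,"linear":[0,0,0],"yaw":0}]'; python3 where.py
```

```text
t: 10.4
position: [0.5615, 0.032, 0.0643]
eef_rot: [-3.139, 0.002, -2.744]
force: [1.7, -3.2, 4.9]
opening: 0.0159
grasp_force: 41.9
t 10.4 board xy mm [-61.   20.3] z 64.3 rot [-3.139e+00  2.000e-03 -2.744e+00] want yaw -2.743 Ftool [-0.28 -3.64 -4.88] open 15.9 grip 41.9
```

```bash
python3 -m inch '[{"jaw":-1,"linear":[0,0.008,0],"yaw":0}]'; python3 where.py
```

```text
t: 10.5
position: [0.5615, 0.032, 0.0643]
eef_rot: [-3.139, 0.002, -2.744]
force: [1.8, -6.1, 5.2]
opening: 0.0153
grasp_force: 41.8
t 10.5 board xy mm [-61.   20.3] z 64.3 rot [-3.139e+00  2.000e-03 -2.744e+00] want yaw -2.743 Ftool [ 0.71 -6.31 -5.23] open 15.3 grip 41.8
```

```bash
python3 -m inch '[{"jaw":-1,"linear":[0,0.008,0],"yaw":0},{"jaw":-1,"linear":[0,0,0],"yaw":0}]'; python3 where.py
```

```text
t: 10.7
position: [0.5615, 0.032, 0.0643]
eef_rot: [-3.138, 0.002, -2.744]
force: [2.9, -5.3, 4.3]
opening: 0.0153
grasp_force: 41.8
t 10.7 board xy mm [-61.   20.3] z 64.3 rot [-3.138e+00  2.000e-03 -2.744e+00] want yaw -2.743 Ftool [-0.63 -5.98 -4.25] open 15.3 grip 41.8
```

```bash
python3 -m inch '[{"jaw":-1,"linear":[0,0.008,0],"yaw":0},{"jaw":-1,"linear":[0,0,0],"yaw":0}]'; python3 where.py
```

```text
t: 10.9
position: [0.5615, 0.032, 0.0643]
eef_rot: [-3.138, 0.003, -2.744]
force: [3.3, -6.7, 4.2]
opening: 0.0152
grasp_force: 41.8
t 10.9 board xy mm [-61.   20.4] z 64.3 rot [-3.138e+00  3.000e-03 -2.744e+00] want yaw -2.743 Ftool [-0.47 -7.52 -4.17] open 15.2 grip 41.8
```

```bash
python3 -m inch '[{"jaw":-1,"linear":[0,0.01,0],"yaw":0},{"jaw":-1,"linear":[0,0.01,0],"yaw":0},{"jaw":-1,"linear":[0,0,0],"yaw":0}]'; python3 where.py
```

```text
t: 11.2
position: [0.5615, 0.0321, 0.0643]
eef_rot: [-3.136, 0.003, -2.744]
force: [4.2, -8.3, 3.3]
opening: 0.0157
grasp_force: 41.7
t 11.2 board xy mm [-61.   20.4] z 64.3 rot [-3.136e+00  3.000e-03 -2.744e+00] want yaw -2.743 Ftool [-0.66 -9.31 -3.27] open 15.7 grip 41.7
```

```bash
python3 -m inch '[{"jaw":-1,"linear":[0,0.008,0],"yaw":0},{"jaw":-1,"linear":[0,0,0],"yaw":0}]'; python3 where.py
```

```text
t: 11.4
position: [0.5615, 0.0321, 0.0643]
eef_rot: [-3.136, 0.003, -2.744]
force: [3.6, -9.4, 3.5]
opening: 0.0152
grasp_force: 41.6
t 11.4 board xy mm [-61.   20.4] z 64.3 rot [-3.136e+00  3.000e-03 -2.744e+00] want yaw -2.743 Ftool [  0.25 -10.07  -3.46] open 15.2 grip 41.6
```

```bash
python3 -m inch '[{"jaw":-1,"linear":[0,0.01,0],"yaw":0},{"jaw":-1,"linear":[0,0.01,0],"yaw":0},{"jaw":-1,"linear":[0,0.01,0],"yaw":0},{"jaw":-1,"linear":[0,0,0],"yaw":0}]'; python3 where.py
```

```text
t: 11.8
position: [0.5614, 0.0322, 0.0643]
eef_rot: [-3.134, 0.003, -2.744]
force: [5.6, -12.4, 1.6]
opening: 0.0156
grasp_force: 41.6
t 11.8 board xy mm [-61.   20.5] z 64.3 rot [-3.134e+00  3.000e-03 -2.744e+00] want yaw -2.743 Ftool [ -0.32 -13.63  -1.54] open 15.6 grip 41.6
```

```bash
python3 -m inch '[{"jaw":-1,"linear":[0,0.008,0],"yaw":0},{"jaw":-1,"linear":[0,0,0],"yaw":0}]'; python3 where.py
```

```text
t: 12.0
position: [0.5614, 0.0322, 0.0643]
eef_rot: [-3.133, 0.003, -2.744]
force: [6.5, -13.2, 1.8]
opening: 0.0157
grasp_force: 41.5
t 12.0 board xy mm [-61.   20.5] z 64.3 rot [-3.133e+00  3.000e-03 -2.744e+00] want yaw -2.743 Ftool [ -0.92 -14.72  -1.71] open 15.7 grip 41.5
```

```bash
python3 -m inch '[{"jaw":-1,"linear":[0,0.012,0],"yaw":0},{"jaw":-1,"linear":[0,0,0],"yaw":0},{"jaw":-1,"linear":[0,0,0],"yaw":0},{"jaw":-1,"linear":[0,0,0],"yaw":0},{"jaw":-1,"linear":[0,0,0],"yaw":0},{"jaw":-1,"linear":[0,0,0],"yaw":0},{"jaw":-1,"linear":[0,0,0],"yaw":0},{"jaw":-1,"linear":[0,0,0],"yaw":0},{"jaw":-1,"linear":[0,0,0],"yaw":0},{"jaw":-1,"linear":[0,0,0],"yaw":0},{"jaw":-1,"linear":[0,0,0],"yaw":0},{"jaw":-1,"linear":[0,0,0],"yaw":0},{"jaw":-1,"linear":[0,0,0],"yaw":0}]'; python3 where.py
```

```text
t: 13.3
position: [0.5614, 0.0323, 0.0643]
eef_rot: [-3.133, 0.003, -2.744]
force: [6.4, -15.8, 1.2]
opening: 0.015
grasp_force: 41.6
t 13.3 board xy mm [-61.   20.6] z 64.3 rot [-3.133e+00  3.000e-03 -2.744e+00] want yaw -2.743 Ftool [  0.27 -17.06  -1.05] open 15.0 grip 41.6
```

```bash
python3 -m inch '[{"jaw":-1,"linear":[0,-0.025,0],"yaw":0},{"jaw":-1,"linear":[0,-0.025,0],"yaw":0},{"jaw":-1,"linear":[0,0,0],"yaw":0}]'; python3 where.py
python3 -m inch '[{"jaw":0.1,"linear":[0,0,0],"yaw":0},{"jaw":0.1,"linear":[0,0,0],"yaw":0},{"jaw":0.1,"linear":[0,0,0],"yaw":0},{"jaw":0.1,"linear":[0,0,0],"yaw":0}]'; python3 where.py -145 20 145
```

```text
t: 13.6
position: [0.5614, 0.0322, 0.0643]
eef_rot: [-3.136, 0.003, -2.744]
force: [4.2, -9.7, 3.7]
opening: 0.0156
grasp_force: 41.8
t 13.6 board xy mm [-61.   20.5] z 64.3 rot [-3.136e+00  3.000e-03 -2.744e+00] want yaw -2.743 Ftool [ -0.13 -10.63  -3.69] open 15.6 grip 41.8
t: 14.0
position: [0.5589, 0.0347, 0.0626]
eef_rot: [3.14, -0.001, -2.744]
force: [-0.1, 0.5, -0.2]
opening: 0.0471
grasp_force: 0.0
t 14.0 board xy mm [-62.4  23.9] z 62.6 rot [ 3.140e+00 -1.000e-03 -2.744e+00] want yaw -2.743 Ftool [-0.09  0.49  0.19] open 47.1 grip 0.0
tool delta mm [ 82.7  -3.9 -82.3]
```

```bash
python3 -m inch '[{"jaw":0.1,"linear":[0,0,-0.4],"yaw":0},{"jaw":0.1,"linear":[0,0,-0.8],"yaw":0},{"jaw":0.1,"linear":[0,0,-0.8],"yaw":0},{"jaw":-1,"linear":[0.3,0,-0.2],"yaw":0},{"jaw":-1,"linear":[0.6,-0.05,0],"yaw":0},{"jaw":-1,"linear":[0.8,-0.05,0],"yaw":0},{"jaw":-1,"linear":[0.36,0,0],"yaw":0},{"jaw":-1,"linear":[0,0,0],"yaw":0},{"jaw":-1,"linear":[0,0,0],"yaw":0}]'; python3 where.py -145 20 110
python3 - <<'E'
from bench import robot
import cv2,numpy as np
p=robot.camera("side")["color"]
a=p[210:310,240:380]
cv2.imwrite("pics/h5.png",cv2.resize(a,(784,560),interpolation=cv2.INTER_CUBIC))
E
```

```text
t: 14.9
position: [0.4856, -0.0013, 0.1514]
eef_rot: [-3.142, 0.001, -2.745]
force: [-0.2, 0.4, -0.1]
opening: 0.0
grasp_force: 0.0
t 14.9 board xy mm [-143.9   19.1] z 151.4 rot [-3.142e+00  1.000e-03 -2.745e+00] want yaw -2.743 Ftool [-0.    0.44  0.1 ] open 0.0 grip 0.0
tool delta mm [ 1.1  0.9 41.4]
```

View pics/h5.png

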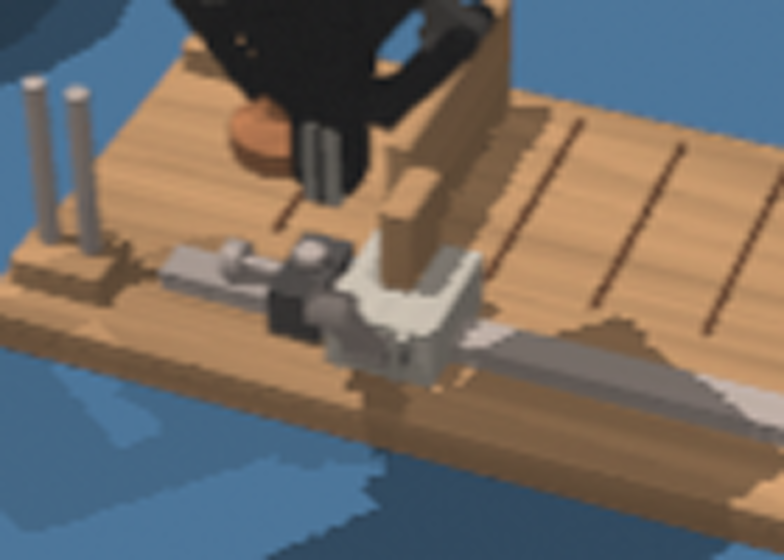

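Closed fingertips, at (322,200), are directly above the raised lever tip at about (330,305). The fence is up against the stop. Pressing down.

```bash
python3 -m inch '[{"jaw":-1,"linear":[0.03,0.02,0.4],"yaw":0},{"jaw":-1,"linear":[0.03,0,0.5],"yaw":0},{"jaw":-1,"linear":[0,0,0.3],"yaw":0},{"jaw":-1,"linear":[0,0,0.1],"yaw":0}]'; python3 where.py
python3 -m inch '[{"jaw":-1,"linear":[0,0,0.1],"yaw":0},{"jaw":-1,"linear":[0,0,0.1],"yaw":0},{"jaw":-1,"linear":[0,0,0.1],"yaw":0}]'; python3 where.py
```

```text
t: 15.35
position: [0.4813, -0.0021, 0.0995]
eef_rot: [3.14, -0.009, -2.742]
force: [-14.6, -1.9, 23.4]
opening: -0.0001
grasp_force: 11.6
t 15.35 board xy mm [-148.2   20. ] z 99.5 rot [ 3.14  -0.009 -2.742] want yaw -2.743 Ftool [ 14.38   3.98 -23.23] open -0.1 grip 11.6
t: 15.65
position: [0.4828, -0.0035, 0.0915]
eef_rot: [-3.139, -0.006, -2.742]
force: [-6.2, -2.2, 10.1]
opening: -0.0001
grasp_force: 5.0
t 15.65 board xy mm [-147.3   18.1] z 91.5 rot [-3.139 -0.006 -2.742] want yaw -2.743 Ftool [  6.64   0.34 -10.03] open -0.1 grip 5.0
```

```bash
python3 -m inch '[{"jaw":-1,"linear":[0.03,0,0.08],"yaw":0},{"jaw":-1,"linear":[0.03,0,0.08],"yaw":0},{"jaw":-1,"linear":[0.03,0,0.08],"yaw":0}]'; python3 where.py
python3 - <<'E'
from bench import robot
import cv2,numpy as np
p=robot.camera("side")["color"]; q=robot.camera("top")["color"]
h=lambda i:cv2.resize(i,(395,300),interpolation=cv2.INTER_CUBIC)
cv2.imwrite("pics/h6.png",np.hstack([h(p[220:300,255:360]),h(q[190:285,275:400])]))
E
```

```text
t: 15.95
position: [0.4804, -0.0032, 0.078]
eef_rot: [-3.141, 0.001, -2.744]
force: [0.2, -1.1, 2.7]
opening: 0.0001
grasp_force: 0.9
t 15.95 board xy mm [-149.4   19.4] z 78.0 rot [-3.141e+00  1.000e-03 -2.744e+00] want yaw -2.743 Ftool [ 0.29 -1.11 -2.71] open 0.1 grip 0.9
```

View pics/h6.png

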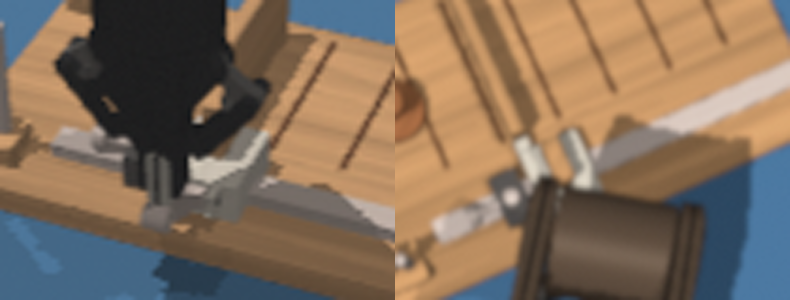

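The lever tip at (155,215) in the left half is now following the fingers down with about 2.7 N. I'll continue.

```bash
python3 -m inch '[{"jaw":-1,"linear":[0.02,0,0.08],"yaw":0},{"jaw":-1,"linear":[0.02,0,0.08],"yaw":0},{"jaw":-1,"linear":[0,0,0.08],"yaw":0},{"jaw":-1,"linear":[0,0,0.08],"yaw":0},{"jaw":-1,"linear":[0,0,0.08],"yaw":0},{"jaw":-1,"linear":[0,0,0.08],"yaw":0}]'; python3 where.py
python3 -m inch '[{"jaw":-1,"linear":[0,0,0.05],"yaw":0},{"jaw":-1,"linear":[0,0,0.05],"yaw":0}]'; python3 where.py
```

```text
t: 16.65
position: [0.478, -0.0037, 0.0582]
eef_rot: [3.141, -0.0, -2.745]
force: [0.1, 0.4, 2.4]
opening: -0.0002
grasp_force: 0.7
t 16.65 board xy mm [-151.8   19.9] z 58.2 rot [ 3.141 -0.    -2.745] want yaw -2.743 Ftool [-0.28  0.32 -2.42] open -0.2 grip 0.7
t: 16.85
position: [0.478, -0.0037, 0.0543]
eef_rot: [3.141, -0.0, -2.745]
force: [0.9, -0.2, 1.9]
opening: 0.0002
grasp_force: 0.7
t 16.85 board xy mm [-151.9   19.9] z 54.3 rot [ 3.141 -0.    -2.745] want yaw -2.743 Ftool [-0.75 -0.55 -1.91] open 0.2 grip 0.7
```

```bash
python3 -m inch '[{"jaw":-1,"linear":[0,0,0.03],"yaw":0},{"jaw":-1,"linear":[0,0,0.03],"yaw":0}]'; python3 where.py
```

```text
t: 17.05
position: [0.4778, -0.0037, 0.052]
eef_rot: [3.141, -0.0, -2.744]
force: [0.1, 0.9, 1.7]
opening: 0.0001
grasp_force: 0.9
t 17.05 board xy mm [-152.    19.9] z 52.0 rot [ 3.141 -0.    -2.744] want yaw -2.743 Ftool [-0.43  0.75 -1.65] open 0.1 grip 0.9
```

```bash
python3 -m inch '[{"jaw":-1,"linear":[0,0,0.03],"yaw":0},{"jaw":-1,"linear":[0,0,0.03],"yaw":0},{"jaw":-1,"linear":[0,0,0],"yaw":0}]'; python3 where.py
```

```text
t: 17.35
position: [0.4777, -0.0037, 0.0494]
eef_rot: [3.141, -0.001, -2.745]
force: [0.5, -0.0, 0.5]
opening: -0.0001
grasp_force: 0.2
t 17.35 board xy mm [-152.2   19.9] z 49.4 rot [ 3.141e+00 -1.000e-03 -2.745e+00] want yaw -2.743 Ftool [-0.47 -0.24 -0.49] open -0.1 grip 0.2
```

```bash
python3 -m inch '[{"jaw":-1,"linear":[0,0,0.03],"yaw":0},{"jaw":-1,"linear":[0,0,0.03],"yaw":0},{"jaw":-1,"linear":[0,0,0],"yaw":0}]'; python3 where.py
```

```text
t: 17.65
position: [0.4778, -0.0038, 0.0479]
eef_rot: [3.141, -0.001, -2.744]
force: [-4.2, -1.5, 6.1]
opening: 0.0001
grasp_force: 3.4
t 17.65 board xy mm [-152.1   19.9] z 47.9 rot [ 3.141e+00 -1.000e-03 -2.744e+00] want yaw -2.743 Ftool [ 4.44  0.27 -6.1 ] open 0.1 grip 3.4
```

```bash
python3 -m inch '[{"jaw":-1,"linear":[0,0,0.03],"yaw":0},{"jaw":-1,"linear":[0,0,0],"yaw":0},{"jaw":-1,"linear":[0,0,0],"yaw":0}]'; python3 where.py
python3 -m inch '[{"jaw":-1,"linear":[0,0,-0.2],"yaw":0},{"jaw":-1,"linear":[0,0,-0.8],"yaw":0},{"jaw":-1,"linear":[0,0,-1],"yaw":0},{"jaw":-1,"linear":[0,0,-1],"yaw":0},{"jaw":-1,"linear":[0.8,0,-0.5],"yaw":0},{"jaw":-1,"linear":[0.3,-1,0],"yaw":0},{"jaw":-1,"linear":[0,-1,0],"yaw":0},{"jaw":-1,"linear":[0,-1,0],"yaw":0},{"jaw":-1,"linear":[0,-1,0],"yaw":0},{"jaw":-1,"linear":[0,0,0],"yaw":0}]'
python3 - <<'E'
from bench import robot
import cv2,numpy as np
p=robot.camera("side")["color"]; q=robot.camera("top")["color"]; cv2.imwrite("pics/topE.png",q); cv2.imwrite("pics/sideE.png",p)
h=lambda i:cv2.resize(i,(395,330),interpolation=cv2.INTER_CUBIC)
cv2.imwrite("pics/h7.png",np.hstack([h(p[220:300,255:350]),h(q[215:280,290:368])]))
E
```

```text
t: 17.95
position: [0.4778, -0.0038, 0.0477]
eef_rot: [3.141, -0.002, -2.744]
force: [-6.7, -0.7, 12.8]
opening: -0.0001
grasp_force: 6.6
t 17.95 board xy mm [-152.    19.8] z 47.7 rot [ 3.141e+00 -2.000e-03 -2.744e+00] want yaw -2.743 Ftool [  6.48   2.   -12.82] open -0.1 grip 6.6
t: 18.95
position: [0.5007, -0.1721, 0.1863]
eef_rot: [-3.139, 0.001, -2.749]
force: [0.7, 1.1, -0.0]
opening: 0.0003
grasp_force: 0.0
```

View pics/h7.png

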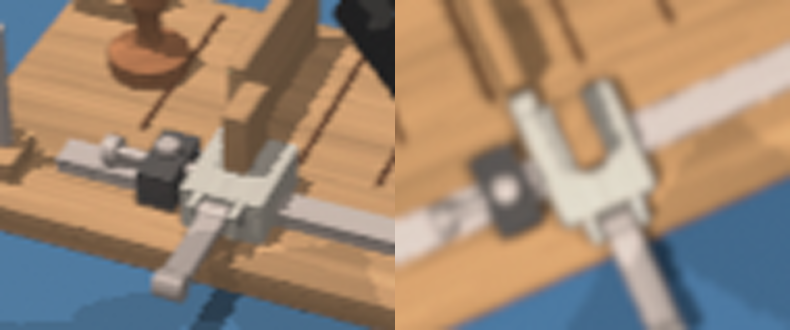

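The lever lies level and shut, and the fence is beside the stop. The first lever touch gave a brief sideways force, so I'll check that the fence hasn't backed off, comparing pictures from before (h5) and after at sub-pixel level.

```bash
python3 - <<'E'
import cv2,numpy as np
from geo import *
h5=cv2.imread("pics/h5.png",0).astype(np.float32)
E=cv2.resize(cv2.imread("pics/sideE.png",0)[210:310,240:380],(784,560),interpolation=cv2.INTER_CUBIC).astype(np.float32)
q=np.load("q.npy"); a,b=proj("side",b2w(q,[[-.062,.01,.09],[-.062,.02,.09]])); print("px(x5.6) per mm along +y",((b-a)*.56).round(2))
def m(n,x0,y0,x1,y1):
    r=cv2.matchTemplate(E[y0-12:y1+12,x0-12:x1+12],h5[y0:y1,x0:x1],cv2.TM_CCOEFF_NORMED); _,v,_,l=cv2.minMaxLoc(r)
    print(n,l[0]-12,l[1]-12,round(v,3))
m("grip",375,160,450,290); m("griptop",375,160,450,225); m("saddle right",400,240,495,390)
m("stop",262,228,330,300); m("screwhead+rail",160,235,262,300); m("stop knob",262,228,350,275); m("posts",15,70,110,260); m("grooves",560,110,780,330)
E
```

```text
px(x5.6) per mm along +y [-2.25 -0.53]
grip 4 1 0.992
griptop 4 1 0.994
saddle right 3 1 0.922
stop 0 0 0.963
screwhead+rail 0 0 0.98
stop knob 1 0 0.984
posts 0 0 0.988
grooves -7 11 0.293
```

The grip shifted 4 px, about 1.8 mm, away from the screw, while the stop did not move. The lever touch backed the fence off. The mend is to raise the lever again by pinching it, re-press, and shut it more gently.

```bash
python3 where.py -155 18.5 100
```

```text
t 19.05 board xy mm [-196.4 -140.4] z 185.6 rot [ 3.14  -0.    -2.746] want yaw -2.743 Ftool [ 0.2  -0.07 -0.29] open 0.1 grip 0.0
tool delta mm [-40.8 158.9  85.8]
```

```bash
python3 -m inch '[{"jaw":-0.2,"linear":[-0.2,0.8,0],"yaw":0},{"jaw":-0.2,"linear":[-0.2,1,0],"yaw":0},{"jaw":-0.2,"linear":[-0.2,1,0.2],"yaw":0},{"jaw":-0.2,"linear":[-0.2,0.8,0.7],"yaw":0},{"jaw":-0.2,"linear":[-0.2,0.37,0.8],"yaw":0},{"jaw":-0.2,"linear":[0,0,0.4],"yaw":0},{"jaw":-0.2,"linear":[0,0,0],"yaw":0},{"jaw":-0.2,"linear":[0,0,0],"yaw":0}]'; python3 where.py -155 18.5 30
```

```text
t: 19.85
position: [0.4745, -0.0056, 0.1024]
eef_rot: [3.141, 0.0, -2.743]
force: [0.4, -0.9, 0.6]
opening: 0.034
grasp_force: 0.0
t 19.85 board xy mm [-155.8   19.5] z 102.4 rot [ 3.141  0.    -2.743] want yaw -2.743 Ftool [ 0.01 -0.98 -0.59] open 34.0 grip 0.0
tool delta mm [-0.8 -1.  72.4]
```

```bash
python3 -m inch '[{"jaw":-0.2,"linear":[0,-0.02,0.5],"yaw":0},{"jaw":-0.2,"linear":[0,0,0.5],"yaw":0},{"jaw":-0.2,"linear":[0,0,0.5],"yaw":0},{"jaw":-0.2,"linear":[0,0,0.3],"yaw":0},{"jaw":-0.2,"linear":[0,0,0],"yaw":0}]'; python3 where.py
python3 -m inch '[{"jaw":-1,"linear":[0,0,0],"yaw":0},{"jaw":-1,"linear":[0,0,0],"yaw":0},{"jaw":-1,"linear":[0,0,0],"yaw":0},{"jaw":-1,"linear":[0,0,0],"yaw":0},{"jaw":-1,"linear":[0,0,0],"yaw":0}]' 25; python3 where.py
```

```text
t: 20.35
position: [0.4745, -0.0072, 0.0296]
eef_rot: [3.141, -0.001, -2.745]
force: [-0.0, -0.2, 0.2]
opening: 0.0343
grasp_force: 0.0
t 20.35 board xy mm [-156.4   18. ] z 29.6 rot [ 3.141e+00 -1.000e-03 -2.745e+00] want yaw -2.743 Ftool [ 0.09 -0.15 -0.25] open 34.3 grip 0.0
t: 20.85
position: [0.4759, -0.0072, 0.0313]
eef_rot: [-3.141, 0.001, -2.745]
force: [-1.0, 0.9, 6.0]
opening: 0.0153
grasp_force: 29.7
t 20.85 board xy mm [-155.1   17.4] z 31.3 rot [-3.141e+00  1.000e-03 -2.745e+00] want yaw -2.743 Ftool [ 0.62  1.19 -5.97] open 15.3 grip 29.7
```

```bash
python3 -m inch '[{"jaw":-1,"linear":[0,0,-0.12],"yaw":0},{"jaw":-1,"linear":[-0.015,0,-0.12],"yaw":0},{"jaw":-1,"linear":[-0.03,0,-0.115],"yaw":0}]'; python3 where.py
python3 -m inch '[{"jaw":-1,"linear":[-0.04,0,-0.11],"yaw":0},{"jaw":-1,"linear":[-0.05,0,-0.105],"yaw":0},{"jaw":-1,"linear":[-0.06,0,-0.1],"yaw":0},{"jaw":-1,"linear":[0,0,0],"yaw":0}]'; python3 where.py
```

```text
t: 21.15
position: [0.4767, -0.0067, 0.0437]
eef_rot: [-3.141, 0.0, -2.744]
force: [5.2, -0.4, -9.4]
opening: 0.0153
grasp_force: 27.4
t 21.15 board xy mm [-154.2   17.6] z 43.7 rot [-3.141  0.    -2.744] want yaw -2.743 Ftool [-4.66 -2.4   9.41] open 15.3 grip 27.4
t: 21.55
position: [0.4815, -0.004, 0.057]
eef_rot: [3.141, -0.003, -2.744]
force: [-1.2, -2.5, -3.9]
opening: 0.0151
grasp_force: 27.0
t 21.55 board xy mm [-148.8   18.2] z 57.0 rot [ 3.141e+00 -3.000e-03 -2.744e+00] want yaw -2.743 Ftool [ 2.08 -1.86  3.89] open 15.1 grip 27.0
```

```bash
python3 -m inch '[{"jaw":-0.2,"linear":[0,0,0],"yaw":0},{"jaw":-0.2,"linear":[0,0,0],"yaw":0},{"jaw":-0.1,"linear":[0,0,-0.5],"yaw":0},{"jaw":0.1,"linear":[0,0,-1],"yaw":0},{"jaw":0.1,"linear":[-0.3,0,-0.5],"yaw":0},{"jaw":0.1,"linear":[-0.8,0,0],"yaw":0},{"jaw":0.1,"linear":[-0.8,0,0],"yaw":0},{"jaw":0.1,"linear":[-0.3,0,0],"yaw":0},{"jaw":0.1,"linear":[0,0,0],"yaw":0},{"jaw":0.1,"linear":[0,0,0],"yaw":0}]'; python3 where.py -62 18.7 64
```

```text
t: 22.55
position: [0.5626, 0.03, 0.1365]
eef_rot: [3.141, -0.001, -2.744]
force: [-0.7, -1.3, -0.3]
opening: 0.0469
grasp_force: 0.0
t 22.55 board xy mm [-60.8  18. ] z 136.5 rot [ 3.141e+00 -1.000e-03 -2.744e+00] want yaw -2.743 Ftool [ 1.15 -0.97  0.34] open 46.9 grip 0.0
tool delta mm [ 1.1  0.6 72.5]
```

```bash
python3 -m inch '[{"jaw":0.1,"linear":[0.02,0,0.5],"yaw":0},{"jaw":0.1,"linear":[0,0,0.5],"yaw":0},{"jaw":0.1,"linear":[0,0,0.5],"yaw":0},{"jaw":0.1,"linear":[0,0,0.3],"yaw":0},{"jaw":0.1,"linear":[0,0,0],"yaw":0}]'; python3 where.py
python3 -m inch '[{"jaw":-1,"linear":[0,0,0],"yaw":0},{"jaw":-1,"linear":[0,0,0],"yaw":0},{"jaw":-1,"linear":[0,0,0],"yaw":0},{"jaw":-1,"linear":[0,0,0],"yaw":0},{"jaw":-1,"linear":[0,0,0],"yaw":0}]' 40; python3 where.py
```

```text
t: 23.05
position: [0.5602, 0.0295, 0.0628]
eef_rot: [3.139, -0.004, -2.745]
force: [-0.3, 0.5, -0.0]
opening: 0.0468
grasp_force: 0.0
t 23.05 board xy mm [-63.2  18.5] z 62.8 rot [ 3.139 -0.004 -2.745] want yaw -2.743 Ftool [0.12 0.6  0.04] open 46.8 grip 0.0
t: 23.55
position: [0.5635, 0.0295, 0.0664]
eef_rot: [-3.141, 0.001, -2.745]
force: [-1.5, 0.0, 5.8]
opening: 0.0153
grasp_force: 41.4
t 23.55 board xy mm [-60.2  17.2] z 66.4 rot [-3.141e+00  1.000e-03 -2.745e+00] want yaw -2.743 Ftool [ 1.34  0.61 -5.75] open 15.3 grip 41.4
```

```bash
python3 -m inch '[{"jaw":-1,"linear":[0,0.02,0],"yaw":0},{"jaw":-1,"linear":[0,0.01,0],"yaw":0},{"jaw":-1,"linear":[0,0,0],"yaw":0}]'; python3 where.py
```

```text
t: 23.85
position: [0.5634, 0.0298, 0.0664]
eef_rot: [-3.139, 0.002, -2.745]
force: [-1.2, -3.3, 4.7]
opening: 0.0153
grasp_force: 41.5
t 23.85 board xy mm [-60.1  17.6] z 66.4 rot [-3.139e+00  2.000e-03 -2.745e+00] want yaw -2.743 Ftool [ 2.36 -2.61 -4.71] open 15.3 grip 41.5
```

```bash
python3 -m inch '[{"jaw":-1,"linear":[0,0.02,0],"yaw":0},{"jaw":-1,"linear":[0,0.02,0],"yaw":0},{"jaw":-1,"linear":[0,0.015,0],"yaw":0}]'; python3 where.py
```

```text
t: 24.15
position: [0.5626, 0.0317, 0.0664]
eef_rot: [-3.139, 0.002, -2.745]
force: [-1.5, -4.1, 5.6]
opening: 0.0154
grasp_force: 41.4
t 24.15 board xy mm [-60.1  19.7] z 66.4 rot [-3.139e+00  2.000e-03 -2.745e+00] want yaw -2.743 Ftool [ 2.93 -3.26 -5.58] open 15.4 grip 41.4
```

```bash
python3 -m inch '[{"jaw":-1,"linear":[0,0.015,0],"yaw":0},{"jaw":-1,"linear":[0,0,0],"yaw":0}]'; python3 where.py
```

```text
t: 24.35
position: [0.5623, 0.0323, 0.0664]
eef_rot: [-3.139, 0.002, -2.745]
force: [-2.1, -3.7, 5.8]
opening: 0.0154
grasp_force: 41.5
t 24.35 board xy mm [-60.1  20.3] z 66.4 rot [-3.139e+00  2.000e-03 -2.745e+00] want yaw -2.743 Ftool [ 3.32 -2.61 -5.77] open 15.4 grip 41.5
```

```bash
python3 -m inch '[{"jaw":-1,"linear":[0,0.015,0],"yaw":0},{"jaw":-1,"linear":[0,0,0],"yaw":0}]'; python3 where.py
```

```text
t: 24.55
position: [0.5623, 0.0323, 0.0664]
eef_rot: [-3.138, 0.002, -2.744]
force: [0.4, -6.0, 3.9]
opening: 0.015
grasp_force: 41.4
t 24.55 board xy mm [-60.1  20.3] z 66.4 rot [-3.138e+00  2.000e-03 -2.744e+00] want yaw -2.743 Ftool [ 1.97 -5.73 -3.88] open 15.0 grip 41.4
```

```bash
python3 -m inch '[{"jaw":-1,"linear":[0,0.02,0],"yaw":0},{"jaw":-1,"linear":[0,0.02,0],"yaw":0},{"jaw":-1,"linear":[0,0,0],"yaw":0}]'; python3 where.py
```

```text
t: 24.85
position: [0.5623, 0.0325, 0.0664]
eef_rot: [-3.135, 0.002, -2.744]
force: [1.0, -9.7, 3.2]
opening: 0.0151
grasp_force: 41.2
t 24.85 board xy mm [-60.1  20.4] z 66.4 rot [-3.135e+00  2.000e-03 -2.744e+00] want yaw -2.743 Ftool [ 2.84 -9.36 -3.16] open 15.1 grip 41.2
```

```bash
python3 -m inch '[{"jaw":-1,"linear":[0,0.02,0],"yaw":0},{"jaw":-1,"linear":[0,0.01,0],"yaw":0},{"jaw":-1,"linear":[0,0,0],"yaw":0}]'; python3 where.py
```

```text
t: 25.15
position: [0.5623, 0.0325, 0.0664]
eef_rot: [-3.133, 0.002, -2.744]
force: [2.3, -13.3, 2.5]
opening: 0.0151
grasp_force: 41.0
t 25.15 board xy mm [-60.1  20.5] z 66.4 rot [-3.133e+00  2.000e-03 -2.744e+00] want yaw -2.743 Ftool [  3.02 -13.2   -2.42] open 15.1 grip 41.0
```

Add a little more, hold, then back off and release as before.

```bash
python3 -m inch '[{"jaw":-1,"linear":[0,0.02,0],"yaw":0},{"jaw":-1,"linear":[0,0.006,0],"yaw":0},{"jaw":-1,"linear":[0,0,0],"yaw":0},{"jaw":-1,"linear":[0,0,0],"yaw":0},{"jaw":-1,"linear":[0,0,0],"yaw":0},{"jaw":-1,"linear":[0,0,0],"yaw":0},{"jaw":-1,"linear":[0,0,0],"yaw":0},{"jaw":-1,"linear":[0,0,0],"yaw":0},{"jaw":-1,"linear":[0,0,0],"yaw":0},{"jaw":-1,"linear":[0,0,0],"yaw":0},{"jaw":-1,"linear":[0,0,0],"yaw":0},{"jaw":-1,"linear":[0,0,0],"yaw":0}]'; python3 where.py
python3 -m inch '[{"jaw":-1,"linear":[0,-0.025,0],"yaw":0},{"jaw":-1,"linear":[0,-0.025,0],"yaw":0},{"jaw":-1,"linear":[0,0,0],"yaw":0},{"jaw":0.1,"linear":[0,0,0],"yaw":0},{"jaw":0.1,"linear":[0,0,0],"yaw":0},{"jaw":0.1,"linear":[0,0,0],"yaw":0},{"jaw":0.1,"linear":[0,0,0],"yaw":0}]'
python3 - <<'E'
from bench import robot
import cv2
cv2.imwrite("pics/sideR.png",robot.camera("side")["color"])
E
python3 where.py -145 20.3 150
```

```text
t: 26.35
position: [0.5623, 0.0326, 0.0664]
eef_rot: [-3.131, 0.003, -2.744]
force: [3.9, -16.5, 0.4]
opening: 0.0153
grasp_force: 41.0
t 26.35 board xy mm [-60.1  20.6] z 66.4 rot [-3.131e+00  3.000e-03 -2.744e+00] want yaw -2.743 Ftool [  2.84 -16.74  -0.23] open 15.3 grip 41.0
t: 27.05
position: [0.5599, 0.036, 0.0646]
eef_rot: [3.141, -0.0, -2.744]
force: [-0.7, 0.1, 1.0]
opening: 0.047
grasp_force: 0.0
t 27.1 board xy mm [-60.9  24.6] z 64.6 rot [ 3.141 -0.    -2.744] want yaw -2.743 Ftool [ 0.08 -1.04 -0.28] open 47.2 grip 0.0
tool delta mm [ 84.1  -4.4 -85.3]
```

```bash
python3 -m inch '[{"jaw":0.1,"linear":[0,0,-0.4],"yaw":0},{"jaw":0.1,"linear":[0,0,-0.8],"yaw":0},{"jaw":0.1,"linear":[0,0,-0.8],"yaw":0},{"jaw":-1,"linear":[0.3,0,-0.1],"yaw":0},{"jaw":-1,"linear":[0.6,-0.05,0],"yaw":0},{"jaw":-1,"linear":[0.8,-0.05,0],"yaw":0},{"jaw":-1,"linear":[0.48,0,0],"yaw":0},{"jaw":-1,"linear":[0,0,0],"yaw":0},{"jaw":-1,"linear":[0,0,0],"yaw":0}]'; python3 where.py -150 20.3 95
```

```text
t: 28.0
position: [0.4813, -0.0019, 0.1492]
eef_rot: [-3.141, 0.001, -2.745]
force: [-0.6, 0.2, 0.3]
opening: 0.0003
grasp_force: 0.0
t 28.0 board xy mm [-148.1   20.2] z 149.2 rot [-3.141e+00  1.000e-03 -2.745e+00] want yaw -2.743 Ftool [ 0.51  0.4  -0.32] open 0.3 grip 0.0
tool delta mm [ 2.   0.1 54.2]
```

```bash
python3 -m inch '[{"jaw":-1,"linear":[0.05,0,0.4],"yaw":0},{"jaw":-1,"linear":[0,0,0.4],"yaw":0},{"jaw":-1,"linear":[0,0,0.4],"yaw":0},{"jaw":-1,"linear":[0,0,0.1],"yaw":0},{"jaw":-1,"linear":[0,0,0],"yaw":0},{"jaw":-1,"linear":[0,0,0],"yaw":0}]'; python3 where.py
python3 -m inch '[{"jaw":-1,"linear":[0,0,0.05],"yaw":0},{"jaw":-1,"linear":[0,0,0.05],"yaw":0},{"jaw":-1,"linear":[0,0,0.05],"yaw":0}]'; python3 where.py
```

```text
t: 28.6
position: [0.4804, -0.0026, 0.0976]
eef_rot: [-3.141, 0.001, -2.744]
force: [0.1, 0.2, 0.2]
opening: 0.0
grasp_force: 0.0
t 28.6 board xy mm [-149.2   20. ] z 97.6 rot [-3.141e+00  1.000e-03 -2.744e+00] want yaw -2.743 Ftool [-0.2   0.1  -0.25] open 0.0 grip 0.0
t: 28.9
position: [0.4798, -0.0027, 0.0912]
eef_rot: [-3.141, 0.001, -2.745]
force: [-0.7, 0.2, 0.2]
opening: 0.0001
grasp_force: 0.0
t 28.9 board xy mm [-149.8   20.1] z 91.2 rot [-3.141e+00  1.000e-03 -2.745e+00] want yaw -2.743 Ftool [ 0.57  0.45 -0.17] open 0.1 grip 0.0
```

```bash
python3 -m inch '[{"jaw":-1,"linear":[0,0,0.05],"yaw":0},{"jaw":-1,"linear":[0,0,0.05],"yaw":0},{"jaw":-1,"linear":[0,0,0.05],"yaw":0}]'; python3 where.py
```

```text
t: 29.2
position: [0.4795, -0.0026, 0.0847]
eef_rot: [3.142, -0.0, -2.745]
force: [-0.0, 0.9, 0.1]
opening: -0.0
grasp_force: 0.0
t 29.2 board xy mm [-150.1   20.3] z 84.7 rot [ 3.142 -0.    -2.745] want yaw -2.743 Ftool [-0.34  0.87 -0.06] open -0.0 grip 0.0
```

```bash
python3 -m inch '[{"jaw":-1,"linear":[0,0,0.04],"yaw":0},{"jaw":-1,"linear":[0,0,0.04],"yaw":0},{"jaw":-1,"linear":[0,0,0.04],"yaw":0},{"jaw":-1,"linear":[0,0,0.04],"yaw":0}]'; python3 where.py
```

```text
t: 29.6
position: [0.4795, -0.0026, 0.0784]
eef_rot: [-3.142, -0.0, -2.745]
force: [0.5, -0.0, 1.9]
opening: -0.0002
grasp_force: 0.6
t 29.6 board xy mm [-150.1   20.2] z 78.4 rot [-3.142 -0.    -2.745] want yaw -2.743 Ftool [-0.43 -0.23 -1.86] open -0.2 grip 0.6
```

```bash
python3 -m inch '[{"jaw":-1,"linear":[0,0,0.04],"yaw":0},{"jaw":-1,"linear":[0,0,0.04],"yaw":0},{"jaw":-1,"linear":[0,0,0.04],"yaw":0},{"jaw":-1,"linear":[0,0,0.04],"yaw":0}]'; python3 where.py
```

```text
t: 30.0
position: [0.4798, -0.0027, 0.0723]
eef_rot: [-3.141, 0.001, -2.745]
force: [-0.2, -0.1, 1.2]
opening: -0.0004
grasp_force: 0.7
t 30.0 board xy mm [-149.8   20.1] z 72.3 rot [-3.141e+00  1.000e-03 -2.745e+00] want yaw -2.743 Ftool [ 0.21 -0.03 -1.18] open -0.4 grip 0.7
```

```bash
python3 -m inch '[{"jaw":-1,"linear":[0,0,0.05],"yaw":0},{"jaw":-1,"linear":[0,0,0.05],"yaw":0},{"jaw":-1,"linear":[0,0,0.05],"yaw":0},{"jaw":-1,"linear":[0,0,0.05],"yaw":0}]'; python3 where.py
```

```text
t: 30.4
position: [0.4795, -0.0026, 0.0639]
eef_rot: [-3.142, 0.0, -2.745]
force: [0.2, 0.3, 1.3]
opening: -0.0001
grasp_force: 0.7
t 30.4 board xy mm [-150.    20.3] z 63.9 rot [-3.142  0.    -2.745] want yaw -2.743 Ftool [-0.27  0.18 -1.31] open -0.1 grip 0.7
```

Smooth, with no side load. Continue to shut.

```bash
python3 -m inch '[{"jaw":-1,"linear":[0,0,0.05],"yaw":0},{"jaw":-1,"linear":[0,0,0.05],"yaw":0},{"jaw":-1,"linear":[0,0,0.05],"yaw":0},{"jaw":-1,"linear":[0,0,0.05],"yaw":0},{"jaw":-1,"linear":[0,0,0.04],"yaw":0},{"jaw":-1,"linear":[0,0,0.03],"yaw":0}]'; python3 where.py
```

```text
t: 31.0
position: [0.4791, -0.0027, 0.053]
eef_rot: [3.141, -0.001, -2.745]
force: [-0.9, -1.0, 1.6]
opening: -0.0002
grasp_force: 1.0
t 31.0 board xy mm [-150.5   20.4] z 53.0 rot [ 3.141e+00 -1.000e-03 -2.745e+00] want yaw -2.743 Ftool [ 1.2  -0.56 -1.55] open -0.2 grip 1.0
```

```bash
python3 -m inch '[{"jaw":-1,"linear":[0,0,0.03],"yaw":0},{"jaw":-1,"linear":[0,0,0.03],"yaw":0},{"jaw":-1,"linear":[0,0,0.03],"yaw":0},{"jaw":-1,"linear":[0,0,0],"yaw":0}]'; python3 where.py
```

```text
t: 31.4
position: [0.4794, -0.0025, 0.0495]
eef_rot: [3.141, 0.0, -2.745]
force: [0.8, 0.7, 0.2]
opening: -0.0001
grasp_force: 0.1
t 31.4 board xy mm [-150.1   20.3] z 49.5 rot [ 3.141  0.    -2.745] want yaw -2.743 Ftool [-1.    0.29 -0.2 ] open -0.1 grip 0.1
```

```bash
python3 -m inch '[{"jaw":-1,"linear":[0,0,0.02],"yaw":0},{"jaw":-1,"linear":[0,0,0.02],"yaw":0},{"jaw":-1,"linear":[0,0,0],"yaw":0}]'; python3 where.py
```

```text
t: 31.7
position: [0.4795, -0.0026, 0.0481]
eef_rot: [3.142, 0.0, -2.745]
force: [-1.4, -0.1, 1.6]
opening: 0.0
grasp_force: 0.5
t 31.7 board xy mm [-150.    20.3] z 48.1 rot [ 3.142  0.    -2.745] want yaw -2.743 Ftool [ 1.32  0.41 -1.57] open 0.0 grip 0.5
```

```bash
python3 -m inch '[{"jaw":-1,"linear":[0,0,0.02],"yaw":0},{"jaw":-1,"linear":[0,0,0.01],"yaw":0},{"jaw":-1,"linear":[0,0,0],"yaw":0}]'; python3 where.py
python3 -m inch '[{"jaw":-1,"linear":[0,0,-0.05],"yaw":0},{"jaw":-1,"linear":[0,0,-0.2],"yaw":0},{"jaw":-1,"linear":[0,0,-0.8],"yaw":0},{"jaw":-1,"linear":[0,0,-1],"yaw":0},{"jaw":-1,"linear":[0,0,-1],"yaw":0},{"jaw":-1,"linear":[0.8,0,-0.5],"yaw":0},{"jaw":-1,"linear":[0.3,-1,0],"yaw":0},{"jaw":-1,"linear":[0,-1,0],"yaw":0},{"jaw":-1,"linear":[0,-1,0],"yaw":0},{"jaw":-1,"linear":[0,-1,0],"yaw":0},{"jaw":-1,"linear":[0,0,0],"yaw":0}]'
python3 - <<'E'
from bench import robot
import cv2,numpy as np
p=robot.camera("side")["color"]; cv2.imwrite("pics/sideF.png",p)
up=lambda f:cv2.resize(cv2.imread(f,0)[210:310,240:380],(784,560),interpolation=cv2.INTER_CUBIC).astype(np.float32)
F=up("pics/sideF.png"); E=up("pics/sideE.png"); h5=cv2.imread("pics/h5.png",0).astype(np.float32)
def m(n,A,x0,y0,x1,y1):
    r=cv2.matchTemplate(F[y0-12:y1+12,x0-12:x1+12],A[y0:y1,x0:x1],cv2.TM_CCOEFF_NORMED); _,v,_,l=cv2.minMaxLoc(r)
    print(n,l[0]-12,l[1]-12,round(v,3))
for n,A in (("vs h5",h5),("vs E",E)):
    m(n+" grip",A,375,160,450,290); m(n+" griptop",A,375,160,450,225); m(n+" saddle",A,400,240,495,390); m(n+" knob",A,262,228,330,275); m(n+" screwhead",A,160,235,262,300)
cv2.imwrite("pics/h8.png",cv2.resize(p[210:310,240:380],(784,560),interpolation=cv2.INTER_CUBIC))
E
```

```text
t: 32.0
position: [0.4796, -0.0026, 0.0478]
eef_rot: [3.141, -0.001, -2.744]
force: [-4.3, 0.4, 8.2]
opening: -0.0001
grasp_force: 4.1
t 32.0 board xy mm [-150.    20.2] z 47.8 rot [ 3.141e+00 -1.000e-03 -2.744e+00] want yaw -2.743 Ftool [ 3.84  2.04 -8.2 ] open -0.1 grip 4.1
t: 33.1
position: [0.5022, -0.1711, 0.1896]
eef_rot: [-3.139, 0.001, -2.749]
force: [-0.3, 0.6, 0.0]
opening: 0.0001
grasp_force: 0.0
vs h5 grip 0 0 0.999
vs h5 griptop 0 0 0.998
vs h5 saddle 0 0 0.941
vs h5 knob 0 0 0.986
vs h5 screwhead 0 0 0.98
vs E grip -4 -1 0.993
vs E griptop -4 0 0.994
vs E saddle -3 -1 0.986
vs E knob 0 0 1.0
vs E screwhead 0 0 1.0
```

View pics/h8.png

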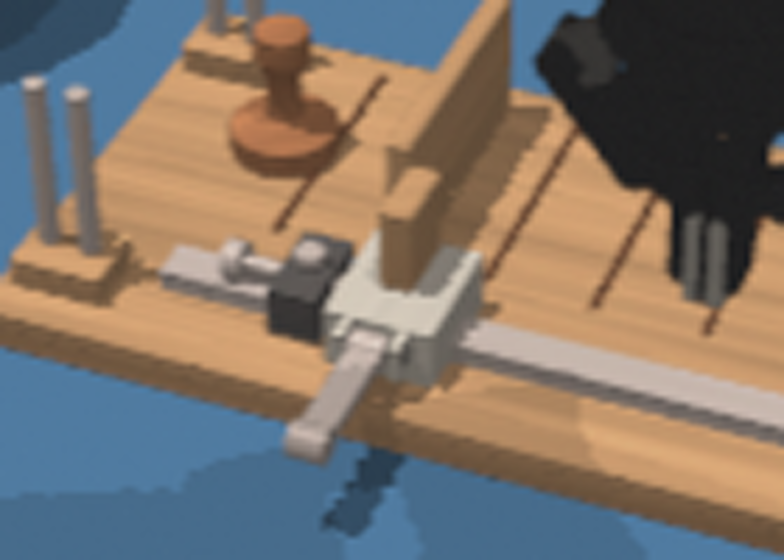

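The fence matches its pressed position to within a pixel, the stop has not moved, and the lever lies level at (310,440). Handing in.

```bash
python3 -c "
from bench import robot
print(robot.hand_in())"
```

```text
the job is handed in; nothing more can be done
None
```

I pressed the fence firmly against the setting screw, held it, then shut the clamp lever fully and handed the job in at about 33 s; the hand-in gave no verdict. The first attempt at shutting the lever backed the fence off about 2–3 mm, so I reopened the lever, pressed again with about 14 N on the screw for over a second, and shut it gently. In the last picture the fence is within about half a millimetre of its pressed position and the stop has not moved.

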